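Put away the seasonings after cooking

ROBOT

A 6-joint arm with a two-finger parallel gripper is mounted at the origin on a cart in front of the work surface, level with it; the furniture and walls round the work are solid. World frame = base frame: x ahead of the robot, y to its left, z up, the work surface at z = 0. Lengths are in mm, angles in rad, forces in N, time in s.
With the tool pointing down it reaches from about 350 to 875 mm from the base axis. Payload 4.2 kg.
Tool frame: the origin (TCP) lies between the finger pads; the fingertips stand 25 mm ahead of it and the grasp point (between the pads) lies 6 mm ahead of it; z points along the fingers, y is the line along which they close (so a half turn about z gives the same grasp; the last joint's range is limited). The gripper opens to 85 mm and grips with 20 to 120 N. Pads are 22 mm wide; open, the fingers measure 114 mm over their backs; the gripper's body (76 mm by 85 mm) begins 54 mm behind the grasp point. The pads swing forward as they close: fully open they stand 13 mm farther back than shut.
Start: joints at [-0.996, 0.385, 0.008, 0, -1.194, -0.259], TCP at [194.126, -594.066, 216.912] pointing down, gripper open.
Joint ranges: [-3.14, 3.14], [-1.21, 2.06], [-1.07, 1.41], [-3.16, 2.05], [-2.99, -0.16], [-3.1, 3.1]. Speed limits (rad/s): [2.79, 2.79, 3.14, 3.14, 3.14, 3.14].

INTERFACE

Orientations are given as a unit quaternion [x, y, z, w].
In Python, from bench import read_state, imaging, workorder, nets gives the robot as it stands.
- The arm moves only by the tool apply_moves, never from a script. Its argument "rows" is a list of rows, each an object with "hand": the opening, from -1 (shut) to 1 (fully open); "delta_pos": the shift along the tool's x, y, z in mm, a list of three; "yaw": the turn about the tool's z in rad. A call has 1 to 12 rows; each row is the pose to reach, as a shift and turn from the pose commanded when the call began, along the tool's axes at that moment; what a row does not reach only later rows make up. A row lasts 1/12 s, in which the tool goes at most 41.7 mm and 7.16 degrees, less where a joint would pass 70% of its speed; a pose out of reach is approached as far as the arm can. A call with a gripper value outside its range is refused whole. The fingers move at their own pace and stop on an object; the grip force is fixed at half the most. Time passes only in rows, so rows that repeat a pose let the fingers close. It gives the time, the measured TCP pose, the force, the opening and the grip force at its end, in the units of the state.
- read_state(): the state, without advancing time (a new reading comes with each control period).
- imaging.get_image(name): name is "side" or "top"; returns a dict with "pixels" (420x560x3 uint8, red, green, blue), "fx", "fy", "cx", "cy" (pixels), "xyz" and "rotation" of the camera in the world. Camera axes: x right, y down, z forward; pixel columns grow to the right and rows downward; lengths in mm; the calibration is good to about 2 mm. A picture is of the moment at which its call begins. There is no depth.
- workorder.job_done(): hands the job in; it is judged then, once.
Trained networks look in the newest picture that a camera, given by its name, has taken for a name from the list of things; names that differ only in an ending like _2 or _b are one class to them, and where a whole thing is asked for, a point or a joint stands for the part that bears it (a point fixed in the world has none). Each returns a list of dicts, best first, with "score" (0 to 1); they miss things now and then, are a little off and sometimes report something else, mostly with a low value. They report only what shows in the picture. A call takes as long as a camera call.
- nets.find_in(camera, query): "location" ([row, column] in pixels, amid what is visible of it).
- nets.pinpoint(camera, query): "location" ([row, column] in pixels: a listed point, or the origin of a listed thing).
The state is a dict: "clock": time; "joints": joint angles; "joint_vel": joint speeds; "joint_efforts": joint torques, N m; "position": TCP position; "ee_rot": TCP orientation; "contact_force": force on the tool from outside, world axes, zero at the start; "wrist_torque": the same for the moment, N m; "gripper_width": finger opening in mm; "grasp_force": force on a finger pad.
Only numpy, scipy, OpenCV 4.12 (cv2) and the standard library are available. Lean on these libraries where they do the work, as an engineer would, in place of code of your own. Each camera call takes 0.05 s, during which the arm holds its last target. There are 200 camera calls.

TASK

The mills, a lemon and a garlic bulb have been left lying along the front of the worktop: put them away. Stand the white and the black mill upright in the two wells of the wooden stand, one in each, whichever way round, lay the loose lemon in the bin that already has a lemon in it and the loose garlic in the bin that already has a garlic bulb, and let the two that are stored there stay in their bins.

Things in the scene. Friction and masses are not known exactly. Their poses are not given: they have to be found in the camera images.
- salt_mill: The white mill: an upright cylinder with a white body and a light grey head, about 52 mm in diameter and 144 mm tall (body to 98 mm, head 48 mm wide above it), about 0.2 kg, loose, standing in the front row. Origin at the centre of its underside, z up.
- pepper_mill: The black mill: the same shape and size with a black body and a light grey head. Origin at the centre of its underside, z up.
- lemon: The loose yellow lemon in the front row, 78 mm long, 55 mm wide and 56 mm high, about 0.1 kg. Origin at the middle of its underside as it lies at the start, z up; x along its length, which lies within 0.35 rad of the robot's left-right line; grasp it across its width at mid height (28 mm).
- garlic: The loose pale garlic bulb in the front row, 60 x 57 mm and 58 mm high with its neck, about 0.04 kg. Origin at the centre of its underside, z up; widest some 25 mm above it.
- lemon_bin: The lemon bin, told from its twin only by the lemon in its far half: an open white sheet-metal bin, 178 x 98 mm, 42 mm high, walls and floor 3 mm, fixed; its near half is free. Origin under the centre of its floor (inside floor 3 mm above it); x along its length (172 mm inside), away from the robot, at most 0.02 rad askew; y across (92 mm inside).
- garlic_bin: The garlic bin, told from its twin only by the garlic bulb in its far half: an open white sheet-metal bin, 178 x 98 mm, 42 mm high, walls and floor 3 mm, fixed; its near half is free. Origin under the centre of its floor (inside floor 3 mm above it); x along its length (172 mm inside), away from the robot, at most 0.02 rad askew; y across (92 mm inside).
- mill_stand: Dark wooden block, 178 x 98 mm, 30 mm high, fixed, in one row with the two bins (in any order). Two round wells 68 mm across, 20 mm deep, with pale cork floors 10 mm above the origin, centred 40 mm to either side of the middle along its x. Origin under the block's centre; x along its length, away from the robot, at most 0.02 rad askew. A wall cupboard hangs 0.45 m up, close behind: keep lifts low.
- stored_lemon: The lemon that is stored already, in the far half of the lemon bin and lying across it; same size as the other. It is loose and must end in that bin. Origin at the middle of its underside as it lies at the start.
- stored_garlic: The garlic bulb that is stored already, in the far half of the garlic bin; same size as the other. It is loose and must end in that bin. Origin at the centre of its underside.

How it is judged:
By the outcome, as a careful person would: the job done as asked, in the order asked, and still so for the second after the job is handed in, with the robot touching nothing.
It also fails if it takes over 109 s, if anything falls off the work surface, if the arm or the gripper's body presses on something with over 40 N, if the wrist force passes 120 N, or if a joint passes its speed limit or range.

## Working session

There is one attempt and no reset: what is moved stays moved. The work goes in short steps, Python scripts to look and compute and a tool call to move; the robot and the scene stay as the last step left them, time stands still between calls to the robot, and variables do not carry over. Pictures are saved under pics/ and viewed, at most 17 in all, crops included, and the job is handed in when it is done.

Besides the shell and the picture viewer there is one more tool, called after "Request:" as name([rows], argument=value, ...), one row to a line, values as JSON. apply_moves: Moves the arm, as the interface text tells. Its arguments: {"type":"object","properties":{"rows":{"type":"array"}},"required":["rows"]}

```bash
mkdir -p pics
cat > h.py <<'E'
import numpy as np, cv2
from bench import read_state, imaging, workorder, nets
def ray(im,rc,z):
    R=np.array(im["rotation"],float)
    if R.shape!=(3,3):
        from scipy.spatial.transform import Rotation as Ro
        R=Ro.from_quat(R).as_matrix()
    d=R@np.array([(rc[1]-im["cx"])/im["fx"],(rc[0]-im["cy"])/im["fy"],1])
    c=np.array(im["xyz"],float)
    return c+d*(z-c[2])/d[2]
def save(im,n,crop=None,k=1):
    p=im["pixels"][:,:,::-1]
    if crop: p=p[crop[0]:crop[1],crop[2]:crop[3]]
    cv2.imwrite("pics/"+n,cv2.resize(p,None,fx=k,fy=k))
E
python3 - <<'E'
from h import *
s=read_state();print({k:np.round(v,3).tolist() for k,v in s.items()})
for c in("top","side"):
    im=imaging.get_image(c);save(im,c+"0.png",k=1.4)
    print(c,im["fx"],im["cx"],im["cy"],im["xyz"],np.round(im["rotation"],3).tolist())
    for q in["salt_mill","pepper_mill","lemon","garlic","lemon_bin","garlic_bin","mill_stand"]:
        for f in(nets.pinpoint,):
            print(q,[(np.round(r["location"],1).tolist(),round(r["score"],2),np.round(ray(im,r["location"],0)[:2],0).tolist()) for r in f(c,q)][:3])
E
```

```text
{'clock': 0.0, 'joints': [-0.996, 0.386, 0.007, -0.001, -1.194, -0.259], 'joint_vel': [0.002, -0.001, 0.001, 0.001, -0.001, -0.0], 'joint_efforts': [0.0, -39.228, 18.84, 4.186, -0.005, 0.0], 'position': [193.963, -593.517, 215.84], 'ee_rot': [-0.157, 0.988, 0.001, -0.0], 'contact_force': [-0.92, -0.283, 0.426], 'wrist_torque': [0.026, -0.065, -0.059], 'grasp_force': 0.0, 'gripper_width': 85.323}
top 449.1051852113526 279.4067082785841 209.19790180530413 [ 330.8602476  -121.17434471 1040.62031544] [0.706, -0.699, 0.074, -0.078]
salt_mill [([265.3, 150.1], 0.96, [424.0, 184.0])]
pepper_mill [([271.6, 399.3], 0.76, [415.0, -391.0]), ([189.9, 266.5], 0.48, [607.0, -82.0])]
lemon [([266.0, 201.3], 0.98, [424.0, 65.0])]
garlic [([268.6, 249.0], 0.9, [419.0, -45.0])]
lemon_bin [([195.3, 216.9], 0.86, [592.0, 36.0])]
garlic_bin [([201.1, 169.1], 0.7, [577.0, 149.0])]
mill_stand [([191.8, 266.8], 0.65, [602.0, -83.0])]
side 533.2039548814279 279.40723302273796 213.1099505822373 [326.34038835 910.21523844 819.35489497] [-0.096, 0.89, -0.444, 0.048]
salt_mill [([318.0, 308.5], 0.98, [426.0, 179.0])]
pepper_mill [([173.1, 349.8], 0.6, [404.0, -381.0])]
lemon [([284.1, 318.3], 0.6, [422.0, 79.0])]
garlic [([245.8, 325.1], 0.93, [426.0, -51.0])]
lemon_bin [([263.1, 246.7], 0.63, [591.0, 46.0])]
garlic_bin [([293.9, 236.5], 0.76, [587.0, 145.0])]
mill_stand [([231.0, 256.4], 0.77, [599.0, -71.0])]
```

View pics/top0.png

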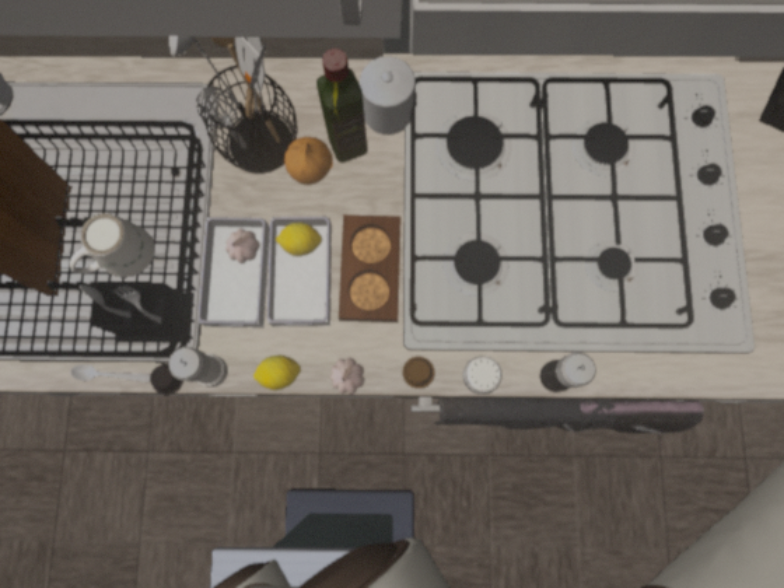

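View pics/side0.png

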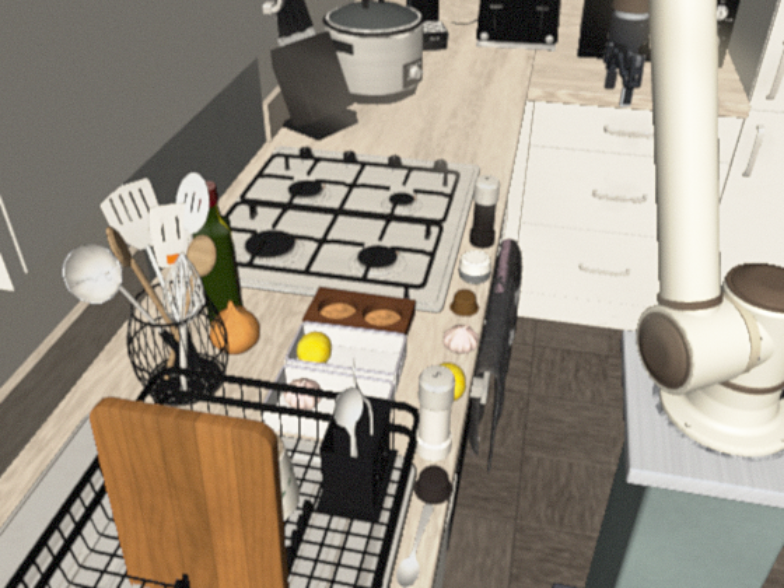

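The top view shows, left to right along the front, the white mill (head ~row 259, col 134 native), lemon (266,197), garlic (268,248), a brown and a white pot as distractors, and the black mill (head ~264,412). Behind them are the garlic bin, lemon bin and stand. The side view agrees, with the rack corner close to the white mill.

Run:
```python
from h import *
T=imaging.get_image("top");S=imaging.get_image("side")
print("salt head",ray(T,(259.3,133.6),144)[:2],ray(S,(374/1.4,436/1.4),144)[:2])
print("pep head",ray(T,(264.3,412),144)[:2],ray(S,(181/1.4,488/1.4),144)[:2])
print("rack corner at z",[(z,ray(T,(253.5,145),z)[:2].round(),ray(S,(293,296),z)[:2].round()) for z in(0,60,90,120,150)])
print("spoon",[(z,ray(T,(212,82),z)[:2].round(),ray(S,(292,250),z)[:2].round()) for z in(100,150,200)])
# yellow, lemons
hsv=cv2.cvtColor(T["pixels"],cv2.COLOR_RGB2HSV)
m=cv2.inRange(hsv,(22,150,100),(35,255,255))
n,l,st,c=cv2.connectedComponentsWithStats(m)
for i in range(1,n):
    if st[i,4]>100:
        rc=np.argwhere(l==i); P=np.array([ray(T,p,28)[:2] for p in rc]);w,v=np.linalg.eigh(np.cov(P.T))
        print("yellow",P.mean(0).round(1),4*np.sqrt(w),v[:,1].round(3),P.min(0),P.max(0))
m=cv2.inRange(hsv,(8,100,120),(21,255,255))
n,l,st,c=cv2.connectedComponentsWithStats(m)
for i in range(1,n):
    if st[i,4]>60: print("cork/brown",c[i],st[i],ray(T,c[i][::-1],10)[:2])
for cam,im in(("top",T),("side",S)):
  for q,z in[("stored_lemon",31),("stored_garlic",28),("lemon",28),("garlic",25),("salt_mill",72),("pepper_mill",72)]:
    print(cam,q,[(np.round(r["location"],1).tolist(),round(r["score"],2),ray(im,r["location"],z)[:2].round().tolist()) for r in nets.find_in(cam,q)][:3])
save(T,"topc.png",(140,300,100,300),4); save(T,"topd.png",(220,300,370,450),5)
```

```text
salt head [422.87920506 175.43850031] [424.47981445 183.43445562]
pep head [ 418.44251654 -379.57620625] [ 417.21390111 -369.05545146]
rack corner at z [(0, array([451., 198.]), array([464., 115.])), (60, array([444., 179.]), array([454., 173.])), (90, array([441., 170.]), array([449., 203.])), (120, array([437., 161.]), array([444., 232.])), (150, array([434., 152.]), array([439., 261.]))]
spoon [(100, array([528., 309.]), array([532., 228.])), (150, array([517., 286.]), array([518., 275.])), (200, array([507., 263.]), array([504., 323.]))]
yellow [647.3  46. ] [48.17919656 62.47718143] [-0.123  0.992] [622.16873512  12.72879843] [671.46511962  78.73558254]
yellow [421.6  70.8] [48.16443787 66.08425071] [-0.134  0.991] [396.61412584  38.26339746] [446.02167361 103.61160296]
cork/brown [215.504363   113.06806283] [203  98  27  31 573] [799.005975    46.30074731]
cork/brown [264.646098   175.05444646] [251 163  28  25 551] [640.82368804 -77.7661849 ]
cork/brown [263.43581081 208.1097973 ] [250 195  28  27 592] [559.86648471 -76.33400102]
top stored_lemon [([170.5, 212.7], 0.6, [645.0, 44.0])]
top stored_garlic [([176.5, 172.3], 0.8, [630.0, 138.0])]
top lemon [([262.7, 199.4], 0.94, [429.0, 65.0]), ([173.1, 173.4], 0.63, [638.0, 136.0])]
top garlic [([268.2, 247.6], 0.67, [418.0, -44.0])]
top salt_mill [([263.7, 138.9], 0.77, [421.0, 187.0]), ([200.5, 214.5], 0.35, [562.0, 30.0]), ([266.6, 198.3], 0.15, [416.0, 59.0])]
top pepper_mill [([265.7, 409.4], 0.97, [422.0, -395.0])]
side stored_lemon [([247.7, 223.3], 0.63, [647.0, 40.0]), ([251.3, 253.0], 0.45, [578.0, 38.0])]
side stored_garlic [([283.1, 218.5], 0.7, [624.0, 149.0])]
side lemon [([266.9, 325.6], 0.61, [411.0, 51.0])]
side garlic [([244.3, 328.5], 0.75, [416.0, -29.0])]
side salt_mill [([295.4, 312.1], 0.76, [420.0, 185.0])]
side pepper_mill [([147.2, 348.9], 0.62, [414.0, -401.0])]
```

View pics/topc.png

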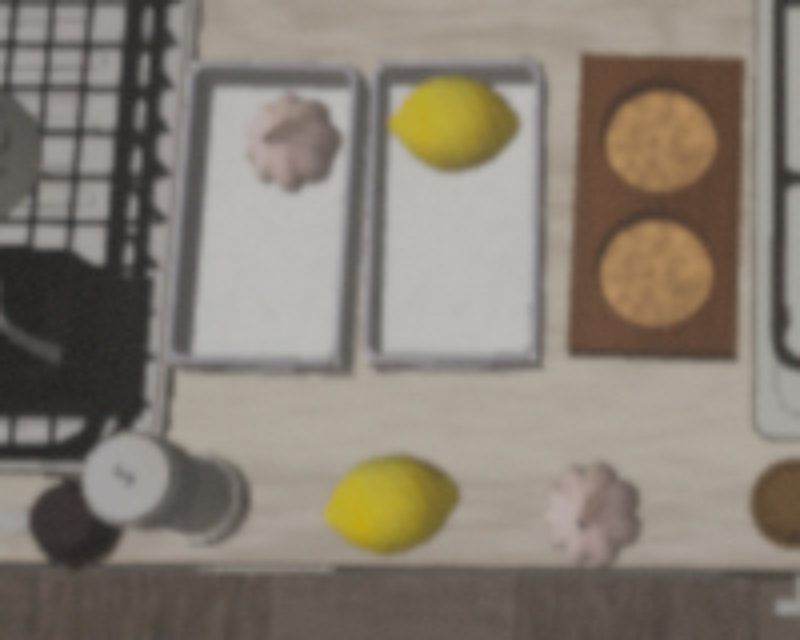

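View pics/topd.png

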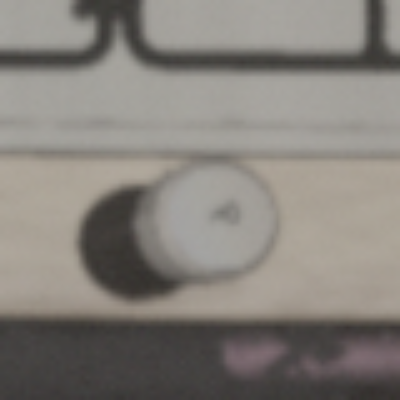

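The crops show the stored items in the far halves of the bins, the wells at about (638,-78) and (558,-77), the mills at about (425,181) and (418,-384), and a clear black-mill surround. I'm starting with the black mill.

```bash
cat >> h.py <<'E'
from scipy.spatial.transform import Rotation as Ro
def go(x,y,z,cmd=None):
    s=read_state();R=Ro.from_quat(s["ee_rot"]).as_matrix()
    p=np.array(cmd if cmd is not None else s["position"])
    print("pos",np.round(s["position"],1),"ytool",R[:,1].round(3),"ang",round(float(np.arctan2(R[1,1],R[0,1])),3),"w",round(s["gripper_width"],1),"delta",(R.T@(np.array([x,y,z])-p)).round(1).tolist())
E
python3 -c "
from h import *
go(418,-384,217,[194.126,-594.066,216.912])"
```

```text
pos [ 194.1 -594.1  216.9] ytool [-0.311  0.951 -0.   ] ang 1.887 w 85.8 delta [-278.0, 130.1, -0.1]
```

Request:
apply_moves([
  {"hand":1,"delta_pos":[-139,65,0],"yaw":0.16},
  {"hand":1,"delta_pos":[-139,65,0],"yaw":0.316},
  {"hand":1,"delta_pos":[-139,65,0],"yaw":0.316},
  {"hand":1,"delta_pos":[-139,65,0],"yaw":0.316},
  {"hand":1,"delta_pos":[-278,130,0],"yaw":0.316},
  {"hand":1,"delta_pos":[-278,130,0],"yaw":0.316},
  {"hand":1,"delta_pos":[-278,130,0],"yaw":0.316},
  {"hand":1,"delta_pos":[-278,130,0],"yaw":0.316},
  {"hand":1,"delta_pos":[-278,130,0],"yaw":0.316},
  {"hand":1,"delta_pos":[-278,130,0],"yaw":0.316},
])

```text
clock: 2.33
position: [419.2, -383.0, 217.0]
ee_rot: [-0.001, 1.0, -0.0, 0.0]
contact_force: [-0.8, -0.2, -0.3]
gripper_width: 85.5
grasp_force: 0.0
```

Run:
```python
from h import *
go(418,-384,126)
S=imaging.get_image("side");T=imaging.get_image("top")
a=S["pixels"][60:200,300:420,::-1];b=T["pixels"][200:320,330:450,::-1]
cv2.imwrite("pics/a1.png",np.hstack([cv2.resize(a,(400,467)),cv2.resize(b,(400,400)) if 0 else cv2.copyMakeBorder(cv2.resize(b,(400,400)),0,67,0,0,0)]))
```

```text
pos [ 419.2 -383.   217. ] ytool [-0.003  1.    -0.   ] ang 1.574 w 85.5 delta [1.2, -1.0, 91.0]
```

View pics/a1.png

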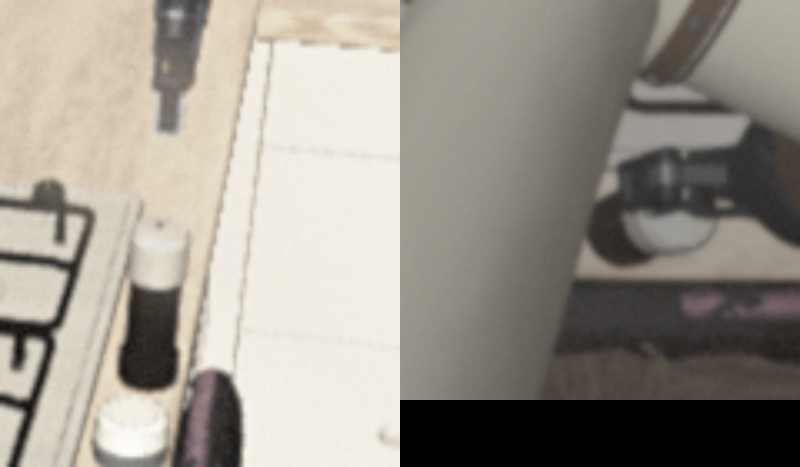

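The side crop shows the fingers directly above the black mill (fingertips at row 99, col 350; head top at row 128, col 348). I'll check for camera bias numerically.

Run:
```python
from h import *
S=imaging.get_image("side")
for z in(195,203):print("tip",ray(S,(99.5,350.6),z))
print("head",ray(S,(60+228/3.33,348),144), "base", ray(S,(60+370/3.33,300+148/3.33),0))
T=imaging.get_image("top")
print("tophead", ray(T,(263.8,413.4),144),ray(T,(268.5,397.5),0))
```

```text
tip [ 423.97827278 -443.70508747  195.        ]
tip [ 422.72721656 -426.35700116  203.        ]
head [ 419.21770785 -373.31881542  144.        ] base [ 420.0533981  -388.39993113    0.        ]
tophead [ 419.46187102 -382.4081338   144.        ] [ 422.52857075 -387.22443329    0.        ]
```

Request:
apply_moves([
  {"hand":1,"delta_pos":[-1,-1,30],"yaw":0},
  {"hand":1,"delta_pos":[-1,-1,60],"yaw":0},
  {"hand":1,"delta_pos":[-1,-1,80],"yaw":0},
  {"hand":1,"delta_pos":[-1,-1,91],"yaw":0},
  {"hand":1,"delta_pos":[-1,-1,91],"yaw":0},
  {"hand":-0.2,"delta_pos":[-1,-1,91],"yaw":0},
  {"hand":-0.2,"delta_pos":[-1,-1,91],"yaw":0},
  {"hand":-0.2,"delta_pos":[-1,-1,91],"yaw":0},
  {"hand":-0.2,"delta_pos":[-1,-1,91],"yaw":0},
  {"hand":-0.2,"delta_pos":[-1,-1,91],"yaw":0},
  {"hand":-0.2,"delta_pos":[-1,-1,91],"yaw":0},
  {"hand":-0.2,"delta_pos":[-1,-1,91],"yaw":0},
])

```text
clock: 3.53
position: [419.5, -385.4, 126.9]
ee_rot: [-0.0, 1.0, -0.0, 0.001]
contact_force: [0.2, 0.8, 3.4]
gripper_width: 34.2
grasp_force: 1.8
```

Run:
```python
from h import *
go(0,0,0)
S=imaging.get_image("side");T=imaging.get_image("top")
a=S["pixels"][60:200,300:420,::-1];b=T["pixels"][200:320,350:470,::-1]
cv2.imwrite("pics/a2.png",np.hstack([cv2.resize(a,(400,467)),cv2.copyMakeBorder(cv2.resize(b,(400,400)),0,67,0,0,0)]))
```

```text
pos [ 419.5 -385.4  126.9] ytool [-0.     1.    -0.001] ang 1.571 w 34.2 delta [419.6, 385.6, 125.9]
```

View pics/a2.png

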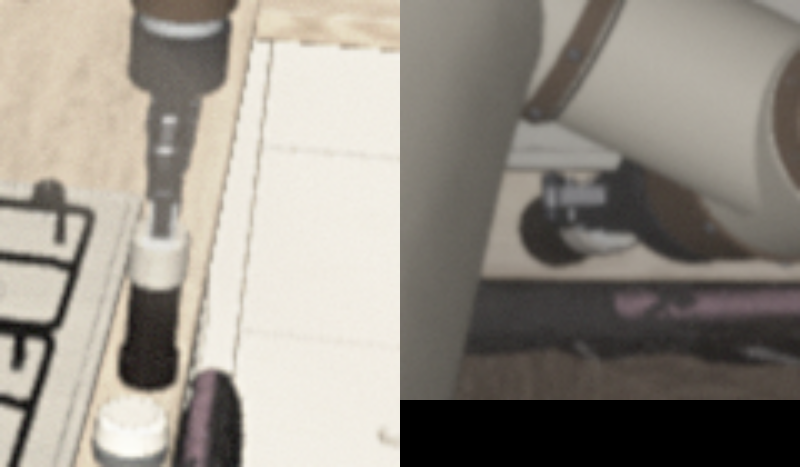

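```bash
python3 - <<'E'
from h import *
S=imaging.get_image("side");T=imaging.get_image("top")
def proj(im,P):
    R=Ro.from_quat(im["rotation"]).as_matrix();c=R.T@(np.array(P)-im["xyz"])
    return np.round([im["cy"]+im["fy"]*c[1]/c[2],im["cx"]+im["fx"]*c[0]/c[2]],1)
for n,P in[("tcp",(419.5,-385.4,127)),("tip+",(419.5,-361,102)),("tip-",(419.5,-409,102)),("flange",(419.5,-385,250)),("head",(420,-384,144)),("base",(420,-384,0))]:
    print(n,"side",proj(S,P),"top",proj(T,P))
save(S,"a3.png",(0,200,280,420),4);print(read_state()["joints"])
E
cat >> h.py <<'E'
def proj(im,P):
    R=Ro.from_quat(im["rotation"]).as_matrix();c=R.T@(np.array(P)-im["xyz"])
    return np.round([im["cy"]+im["fy"]*c[1]/c[2],im["cx"]+im["fx"]*c[0]/c[2]],1)
E
```

```text
tcp side [132.  347.9] top [264.6 412.5]
tip+ side [144.5 346.2] top [265.6 397.3]
tip- side [136.1 348.2] top [265.9 420.4]
flange side [ 89.4 351.6] top [258.  432.2]
head side [126.6 348.2] top [263.5 414.2]
base side [171.9 344.3] top [269.6 396.1]
[-4.58560304e-01  3.71593814e-01 -2.57210278e-01  4.47450768e-04
 -9.40457191e-01 -1.11229547e+00]
```

View pics/a3.png

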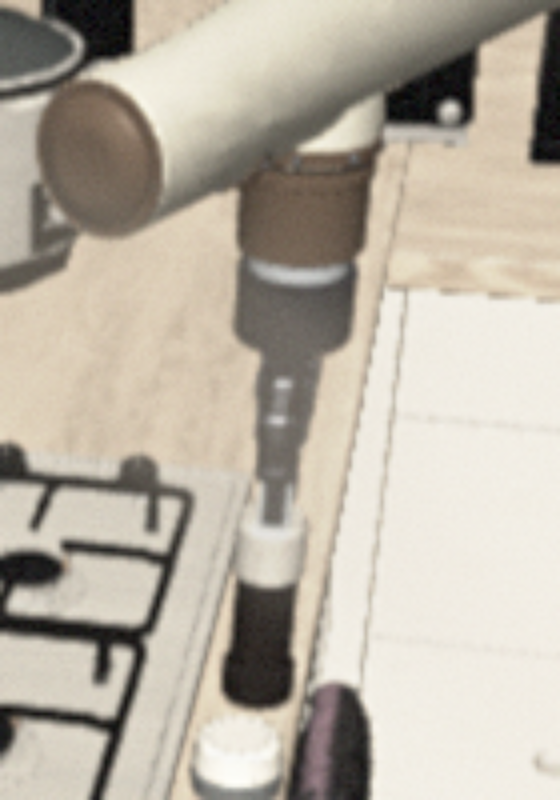

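Run:
```python
from h import *
S=imaging.get_image("side")
a=1.887;c=np.array([194.1,-594.1,217])
for s in(1,-1):
  for dz in(-12,0,30,45):
    P=c+s*50*np.array([np.cos(a),np.sin(a),0])+[0,0,dz];print(s,dz,proj(S,P),(proj(S,P)*1.4).round())
P=cv2.imread("pics/side0.png")[0:180,540:700];cv2.imwrite("pics/s0c.png",cv2.resize(P,None,fx=3.3,fy=3.3))
```

```text
1 -12 [ 88.6 443.2] [124. 620.]
1 0 [ 84.5 444. ] [118. 622.]
1 30 [ 74.2 446.1] [104. 625.]
1 45 [ 68.9 447.1] [ 96. 626.]
-1 -12 [ 74.5 431.4] [104. 604.]
-1 0 [ 70.6 432.1] [ 99. 605.]
-1 30 [ 60.6 433.9] [ 85. 607.]
-1 45 [ 55.5 434.8] [ 78. 609.]
```

View pics/s0c.png

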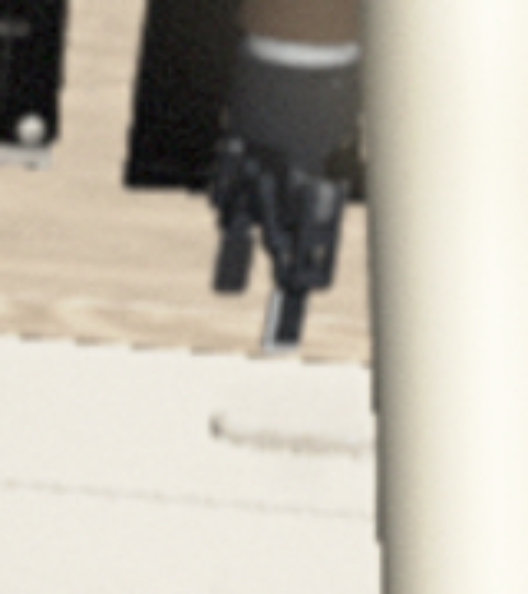

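The start crop shows both open fingertips at rows 104 and 88 (scaled), which is about 42 mm higher than the state and stated tool length imply. That fits the closure over the head just now. The true fingertips therefore sit about 42 mm above nominal, and I'll reopen and go lower.

Request:
apply_moves([
  {"hand":1,"delta_pos":[0,0,-10],"yaw":0},
  {"hand":1,"delta_pos":[0,0,-10],"yaw":0},
  {"hand":1,"delta_pos":[0,0,-10],"yaw":0},
  {"hand":1,"delta_pos":[0,0,-10],"yaw":0},
  {"hand":1,"delta_pos":[0,0,-10],"yaw":0},
  {"hand":1,"delta_pos":[0,0,-10],"yaw":0},
  {"hand":1,"delta_pos":[0,0,0],"yaw":0},
  {"hand":1,"delta_pos":[0,0,10],"yaw":0},
  {"hand":1,"delta_pos":[0,0,20],"yaw":0},
  {"hand":1,"delta_pos":[0,0,20],"yaw":0},
])

```text
clock: 4.62
position: [417.2, -384.0, 102.5]
ee_rot: [0.0, 1.0, 0.002, -0.003]
contact_force: [0.2, 0.4, -1.2]
gripper_width: 85.5
grasp_force: 0.0
```

Request:
apply_moves([
  {"hand":1,"delta_pos":[-1,0,8],"yaw":0},
  {"hand":1,"delta_pos":[-1,0,16],"yaw":0},
  {"hand":1,"delta_pos":[-1,0,20],"yaw":0},
  {"hand":1,"delta_pos":[-1,0,20],"yaw":0},
  {"hand":-0.2,"delta_pos":[-1,0,20],"yaw":0},
  {"hand":-0.2,"delta_pos":[-1,0,20],"yaw":0},
  {"hand":-0.2,"delta_pos":[-1,0,20],"yaw":0},
  {"hand":-0.2,"delta_pos":[-1,0,20],"yaw":0},
  {"hand":-0.2,"delta_pos":[-1,0,20],"yaw":0},
  {"hand":-0.2,"delta_pos":[-1,0,20],"yaw":0},
])

```text
clock: 5.45
position: [420.7, -385.6, 86.9]
ee_rot: [-0.0, 1.0, -0.001, 0.001]
contact_force: [0.1, 0.2, 4.2]
gripper_width: 46.7
grasp_force: 62.1
```

Request:
apply_moves([
  {"hand":-0.2,"delta_pos":[0,0,-30],"yaw":0},
  {"hand":-0.2,"delta_pos":[0,0,-60],"yaw":0},
  {"hand":-0.2,"delta_pos":[0,0,-90],"yaw":0},
  {"hand":-0.2,"delta_pos":[-10,15,-90],"yaw":0},
  {"hand":-0.2,"delta_pos":[-30,40,-90],"yaw":0},
  {"hand":-0.2,"delta_pos":[-50,70,-90],"yaw":0},
  {"hand":-0.2,"delta_pos":[-71,100,-90],"yaw":0},
  {"hand":-0.2,"delta_pos":[-92,130,-90],"yaw":0},
  {"hand":-0.2,"delta_pos":[-113,160,-90],"yaw":0},
  {"hand":-0.2,"delta_pos":[-134,190,-90],"yaw":0},
  {"hand":-0.2,"delta_pos":[-150,212,-90],"yaw":0},
  {"hand":-0.2,"delta_pos":[-158,223,-90],"yaw":0},
])

```text
clock: 6.45
position: [579.1, -159.2, 174.9]
ee_rot: [-0.001, 1.0, 0.0, -0.001]
contact_force: [-0.1, 0.0, -1.5]
gripper_width: 46.2
grasp_force: 62.5
```

```bash
python3 -c "
from h import *
go(638,-78,167)"
```

```text
pos [ 579.1 -159.2  174.9] ytool [-0.002  1.     0.001] ang 1.573 w 46.2 delta [-59.1, 81.0, 7.9]
```

Request:
apply_moves([
  {"hand":-0.2,"delta_pos":[-15,20,0],"yaw":0},
  {"hand":-0.2,"delta_pos":[-35,48,0],"yaw":0},
  {"hand":-0.2,"delta_pos":[-50,70,0],"yaw":0},
  {"hand":-0.2,"delta_pos":[-59,81,10],"yaw":0},
  {"hand":-0.2,"delta_pos":[-59,81,30],"yaw":0},
  {"hand":-0.2,"delta_pos":[-59,81,38],"yaw":0},
  {"hand":-0.2,"delta_pos":[-59,81,38],"yaw":0},
  {"hand":-0.2,"delta_pos":[-59,81,38],"yaw":0},
])

```text
clock: 7.12
position: [636.1, -82.2, 137.0]
ee_rot: [0.001, 1.0, -0.0, -0.001]
contact_force: [1.0, -0.2, -1.9]
gripper_width: 46.1
grasp_force: 62.5
```

Run:
```python
from h import *
go(638,-78,98)
S=imaging.get_image("side");T=imaging.get_image("top")
a=S["pixels"][100:280,180:330,::-1];b=T["pixels"][130:280,220:340,::-1]
cv2.imwrite("pics/b1.png",np.hstack([cv2.resize(a,(400,480)),cv2.resize(b,(384,480))]))
print("expected bottom side",proj(S,(638,-78,50)),"top",proj(T,(638,-78,50)),"wells z30",proj(S,(638,-78,30)),proj(S,(557,-77,30)))
```

```text
pos [636.1 -82.2 137. ] ytool [ 0.001  1.    -0.001] ang 1.57 w 46.1 delta [-2.0, 4.2, 39.0]
expected bottom side [210.9 240.7] top [171.2 264.1] wells z30 [217.5 241.1] [222.1 273.4]
```

View pics/b1.png

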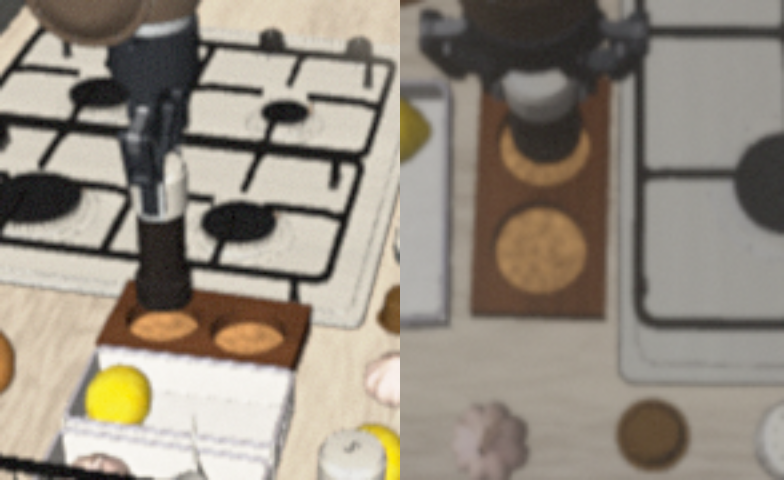

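The side view shows the mill upright with its bottom (crop 163,300) centred over the far well (163,325). The top view agrees.

Request:
apply_moves([
  {"hand":-0.2,"delta_pos":[-2,3,0],"yaw":0},
  {"hand":-0.2,"delta_pos":[-2,3,8],"yaw":0},
  {"hand":-0.2,"delta_pos":[-2,3,16],"yaw":0},
  {"hand":-0.2,"delta_pos":[-2,3,24],"yaw":0},
  {"hand":-0.2,"delta_pos":[-2,3,30],"yaw":0},
  {"hand":-0.2,"delta_pos":[-2,3,34],"yaw":0},
  {"hand":-0.2,"delta_pos":[-2,3,36],"yaw":0},
  {"hand":-0.2,"delta_pos":[-2,3,36],"yaw":0},
])

```text
clock: 7.88
position: [638.7, -78.2, 101.1]
ee_rot: [0.0, 1.0, -0.0, -0.001]
contact_force: [0.2, -0.6, -2.0]
gripper_width: 46.2
grasp_force: 62.5
```

Request:
apply_moves([
  {"hand":-0.2,"delta_pos":[0,0,2],"yaw":0},
  {"hand":-0.2,"delta_pos":[0,0,3],"yaw":0},
  {"hand":-0.2,"delta_pos":[0,0,4],"yaw":0},
  {"hand":-0.2,"delta_pos":[0,0,4],"yaw":0},
  {"hand":-0.2,"delta_pos":[0,0,4],"yaw":0},
])

```text
clock: 8.3
position: [639.1, -78.2, 98.0]
ee_rot: [0.0, 1.0, 0.0, 0.0]
contact_force: [0.4, 0.8, -1.7]
gripper_width: 46.4
grasp_force: 62.5
```

Request:
apply_moves([
  {"hand":-0.1,"delta_pos":[0,0,0],"yaw":0},
  {"hand":0.3,"delta_pos":[0,0,0],"yaw":0},
  {"hand":0.6,"delta_pos":[0,0,0],"yaw":0},
  {"hand":1,"delta_pos":[0,0,0],"yaw":0},
  {"hand":1,"delta_pos":[0,0,0],"yaw":0},
  {"hand":1,"delta_pos":[0,0,0],"yaw":0},
  {"hand":1,"delta_pos":[0,0,-15],"yaw":0},
  {"hand":1,"delta_pos":[0,0,-40],"yaw":0},
  {"hand":1,"delta_pos":[0,0,-70],"yaw":0},
  {"hand":1,"delta_pos":[0,0,-90],"yaw":0},
  {"hand":1,"delta_pos":[0,0,-90],"yaw":0},
  {"hand":1,"delta_pos":[0,0,-90],"yaw":0},
])

```text
clock: 9.3
position: [639.7, -78.1, 189.6]
ee_rot: [0.0, 1.0, 0.0, 0.002]
contact_force: [0.3, 0.3, -0.7]
gripper_width: 85.4
grasp_force: 0.0
```

Run:
```python
from h import *
go(425,181,188)
S=imaging.get_image("side")
cv2.imwrite("pics/b2.png",cv2.resize(S["pixels"][130:340,180:360,::-1],None,fx=2.8,fy=2.8))
print(proj(S,(638,-78,10)),proj(S,(638,-78,154)),proj(S,(425,181,144)),proj(S,(425,181,0)))
```

```text
pos [639.7 -78.1 189.6] ytool [0.    1.    0.001] ang 1.571 w 85.4 delta [214.8, 259.0, 1.0]
[224.  241.4] [174.6 238.7] [266.2 311.4] [318.9 308.9]
```

View pics/b2.png

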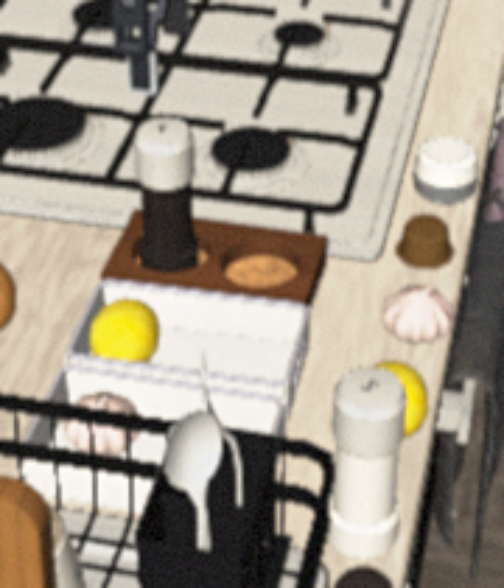

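The black mill stands in the far well. The white mill's head at (265,312) matches the projection of (425,180). Next is the white mill.

Request:
apply_moves([
  {"hand":1,"delta_pos":[20,25,0],"yaw":0},
  {"hand":1,"delta_pos":[42,51,0],"yaw":0},
  {"hand":1,"delta_pos":[66,79,0],"yaw":0},
  {"hand":1,"delta_pos":[90,108,0],"yaw":0},
  {"hand":1,"delta_pos":[114,137,0],"yaw":0},
  {"hand":1,"delta_pos":[138,166,0],"yaw":0},
  {"hand":1,"delta_pos":[162,195,0],"yaw":0},
  {"hand":1,"delta_pos":[186,224,0],"yaw":0},
  {"hand":1,"delta_pos":[205,247,0],"yaw":0},
  {"hand":1,"delta_pos":[214,258,0],"yaw":0},
  {"hand":1,"delta_pos":[214,258,0],"yaw":0},
  {"hand":1,"delta_pos":[214,258,0],"yaw":0},
])

```text
clock: 10.35
position: [424.3, 179.9, 187.0]
ee_rot: [-0.001, 1.0, -0.001, -0.001]
contact_force: [-0.4, 0.6, 0.1]
gripper_width: 85.4
grasp_force: 0.0
```

Run:
```python
from h import *
go(425,180,87)
```

```text
pos [424.3 179.9 187. ] ytool [-0.002  1.    -0.001] ang 1.572 w 85.4 delta [-0.9, 0.3, 100.0]
```

Request:
apply_moves([
  {"hand":1,"delta_pos":[0,0,30],"yaw":0},
  {"hand":1,"delta_pos":[0,0,60],"yaw":0},
  {"hand":1,"delta_pos":[0,0,80],"yaw":0},
  {"hand":1,"delta_pos":[0,0,92],"yaw":0},
  {"hand":1,"delta_pos":[0,0,100],"yaw":0},
  {"hand":1,"delta_pos":[0,0,100],"yaw":0},
  {"hand":-0.2,"delta_pos":[0,0,100],"yaw":0},
  {"hand":-0.2,"delta_pos":[0,0,100],"yaw":0},
  {"hand":-0.2,"delta_pos":[0,0,100],"yaw":0},
  {"hand":-0.2,"delta_pos":[0,0,100],"yaw":0},
  {"hand":-0.2,"delta_pos":[0,0,100],"yaw":0},
  {"hand":-0.2,"delta_pos":[0,0,100],"yaw":0},
])

```text
clock: 11.35
position: [426.0, 180.3, 89.2]
ee_rot: [-0.0, 1.0, 0.001, 0.001]
contact_force: [0.7, -2.4, 6.3]
gripper_width: 47.0
grasp_force: 62.4
```

Request:
apply_moves([
  {"hand":-0.2,"delta_pos":[0,0,-25],"yaw":0},
  {"hand":-0.2,"delta_pos":[0,0,-55],"yaw":0},
  {"hand":-0.2,"delta_pos":[0,0,-85],"yaw":0},
  {"hand":-0.2,"delta_pos":[0,-15,-90],"yaw":0},
  {"hand":-0.2,"delta_pos":[-5,-40,-90],"yaw":0},
  {"hand":-0.2,"delta_pos":[-15,-70,-90],"yaw":0},
  {"hand":-0.2,"delta_pos":[-30,-102,-90],"yaw":0},
  {"hand":-0.2,"delta_pos":[-48,-134,-90],"yaw":0},
  {"hand":-0.2,"delta_pos":[-66,-166,-90],"yaw":0},
  {"hand":-0.2,"delta_pos":[-86,-198,-90],"yaw":0},
  {"hand":-0.2,"delta_pos":[-105,-224,-90],"yaw":0},
  {"hand":-0.2,"delta_pos":[-118,-240,-90],"yaw":0},
])

```text
clock: 12.35
position: [543.5, -62.5, 176.9]
ee_rot: [0.001, 1.0, 0.0, -0.001]
contact_force: [-0.2, 0.2, -2.4]
gripper_width: 46.9
grasp_force: 62.9
```

Run:
```python
from h import *
go(557,-77,140)
```

```text
pos [543.5 -62.5 176.9] ytool [0.003 1.    0.   ] ang 1.568 w 46.9 delta [-13.6, -14.4, 36.8]
```

Request:
apply_moves([
  {"hand":-0.2,"delta_pos":[-8,-8,5],"yaw":0},
  {"hand":-0.2,"delta_pos":[-13,-14,20],"yaw":0},
  {"hand":-0.2,"delta_pos":[-14,-15,37],"yaw":0},
  {"hand":-0.2,"delta_pos":[-14,-15,37],"yaw":0},
  {"hand":-0.2,"delta_pos":[-14,-15,37],"yaw":0},
  {"hand":-0.2,"delta_pos":[-14,-15,37],"yaw":0},
])

```text
clock: 12.85
position: [557.1, -74.7, 141.3]
ee_rot: [-0.0, 1.0, -0.0, 0.0]
contact_force: [0.2, 1.1, -2.4]
gripper_width: 46.9
grasp_force: 62.9
```

Run:
```python
from h import *
go(557,-77,100)
S=imaging.get_image("side");T=imaging.get_image("top")
a=S["pixels"][130:280,190:330,::-1];b=T["pixels"][130:280,200:340,::-1]
cv2.imwrite("pics/c1.png",np.hstack([cv2.resize(a,(400,429)),cv2.resize(b,(400,429))]))
print("bottom",proj(S,(557,-77,50)),proj(T,(557,-77,50)),"well",proj(S,(557,-77,30)))
```

```text
pos [557.1 -74.7 141.3] ytool [-0.001  1.    -0.   ] ang 1.572 w 46.9 delta [0.1, -2.3, 41.3]
bottom [215.5 273.3] [205.5 263. ] well [222.1 273.4]
```

View pics/c1.png

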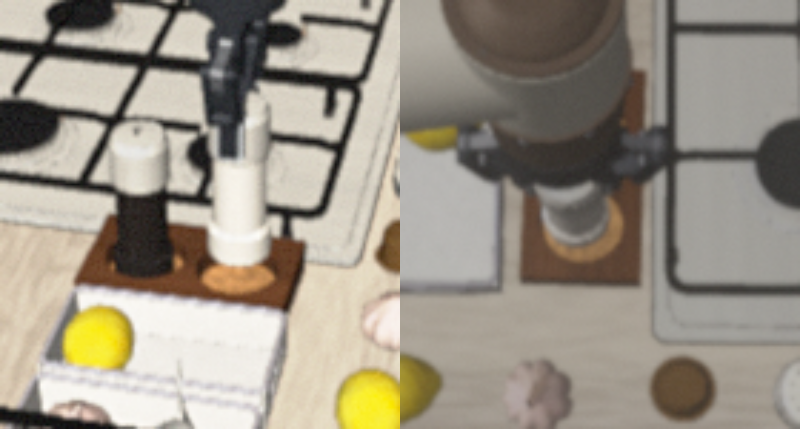

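The side view shows the white mill upright above the near well, and the top view shows it about 4 mm left of well centre. I'll correct y and lower it.

Request:
apply_moves([
  {"hand":-0.2,"delta_pos":[0,-4,0],"yaw":0},
  {"hand":-0.2,"delta_pos":[0,-4,8],"yaw":0},
  {"hand":-0.2,"delta_pos":[0,-4,16],"yaw":0},
  {"hand":-0.2,"delta_pos":[0,-4,24],"yaw":0},
  {"hand":-0.2,"delta_pos":[0,-4,32],"yaw":0},
  {"hand":-0.2,"delta_pos":[0,-4,37],"yaw":0},
  {"hand":-0.2,"delta_pos":[0,-4,39],"yaw":0},
  {"hand":-0.2,"delta_pos":[0,-4,41],"yaw":0},
  {"hand":-0.2,"delta_pos":[0,-4,41],"yaw":0},
  {"hand":-0.2,"delta_pos":[0,-4,41],"yaw":0},
])

```text
clock: 13.78
position: [557.3, -79.2, 100.1]
ee_rot: [0.0, 1.0, -0.0, 0.0]
contact_force: [0.3, 0.7, -2.4]
gripper_width: 47.1
grasp_force: 62.9
```

Request:
apply_moves([
  {"hand":0,"delta_pos":[0,0,0],"yaw":0},
  {"hand":0.4,"delta_pos":[0,0,0],"yaw":0},
  {"hand":0.8,"delta_pos":[0,0,0],"yaw":0},
  {"hand":1,"delta_pos":[0,0,0],"yaw":0},
  {"hand":1,"delta_pos":[0,0,0],"yaw":0},
  {"hand":1,"delta_pos":[0,0,0],"yaw":0},
  {"hand":1,"delta_pos":[0,0,-15],"yaw":0},
  {"hand":1,"delta_pos":[0,0,-40],"yaw":0},
  {"hand":1,"delta_pos":[0,0,-70],"yaw":0},
  {"hand":1,"delta_pos":[0,0,-85],"yaw":0},
  {"hand":1,"delta_pos":[0,0,-85],"yaw":0},
])

```text
clock: 14.7
position: [559.7, -79.3, 189.6]
ee_rot: [-0.0, 1.0, -0.0, 0.005]
contact_force: [-0.1, -0.1, -0.1]
gripper_width: 85.4
grasp_force: 0.0
```

Run:
```python
from h import *
go(421.5,70,120)
```

```text
pos [559.7 -79.3 189.6] ytool [-0.001  1.    -0.   ] ang 1.571 w 85.4 delta [138.7, 149.3, 68.3]
```

Request:
apply_moves([
  {"hand":1,"delta_pos":[25,10,0],"yaw":0},
  {"hand":1,"delta_pos":[55,30,0],"yaw":-0.12},
  {"hand":1,"delta_pos":[85,55,0],"yaw":-0.24},
  {"hand":1,"delta_pos":[110,85,0],"yaw":-0.36},
  {"hand":1,"delta_pos":[130,115,0],"yaw":-0.48},
  {"hand":1,"delta_pos":[137,140,10],"yaw":-0.6},
  {"hand":1,"delta_pos":[137,150,30],"yaw":-0.72},
  {"hand":1,"delta_pos":[137,150,50],"yaw":-0.84},
  {"hand":1,"delta_pos":[137,150,60],"yaw":-0.96},
  {"hand":1,"delta_pos":[137,150,60],"yaw":-1.08},
  {"hand":1,"delta_pos":[137,150,60],"yaw":-1.2},
  {"hand":1,"delta_pos":[137,150,60],"yaw":-1.32},
])

```text
clock: 15.7
position: [419.4, 70.6, 124.0]
ee_rot: [-0.615, 0.788, 0.0, -0.001]
contact_force: [0.5, -0.1, -0.7]
gripper_width: 84.8
grasp_force: 0.0
```

Request:
apply_moves([
  {"hand":1,"delta_pos":[0,0,0],"yaw":-0.12},
  {"hand":1,"delta_pos":[0,0,0],"yaw":-0.24},
  {"hand":1,"delta_pos":[0,0,0],"yaw":-0.36},
  {"hand":1,"delta_pos":[0,0,0],"yaw":-0.39},
  {"hand":1,"delta_pos":[0,0,0],"yaw":-0.39},
  {"hand":1,"delta_pos":[0,0,0],"yaw":-0.39},
])

```text
clock: 16.2
position: [419.8, 70.7, 124.5]
ee_rot: [0.754, -0.657, -0.0, 0.0]
contact_force: [0.3, 1.1, -0.1]
gripper_width: 85.1
grasp_force: 0.0
```

Run:
```python
from h import *
go(421.5,70,0)
S=imaging.get_image("side")
cv2.imwrite("pics/d1.png",cv2.resize(S["pixels"][150:320,200:370,::-1],None,fx=3.5,fy=3.5))
print("lemon mid",proj(S,(421.5,70,28)))
# white bin rims by gradient in the top picture
```

```text
pos [419.8  70.7 124.5] ytool [-0.991 -0.137  0.001] ang -3.004 w 85.1 delta [0.9, -1.7, 124.5]
lemon mid [272.  319.6]
```

View pics/d1.png

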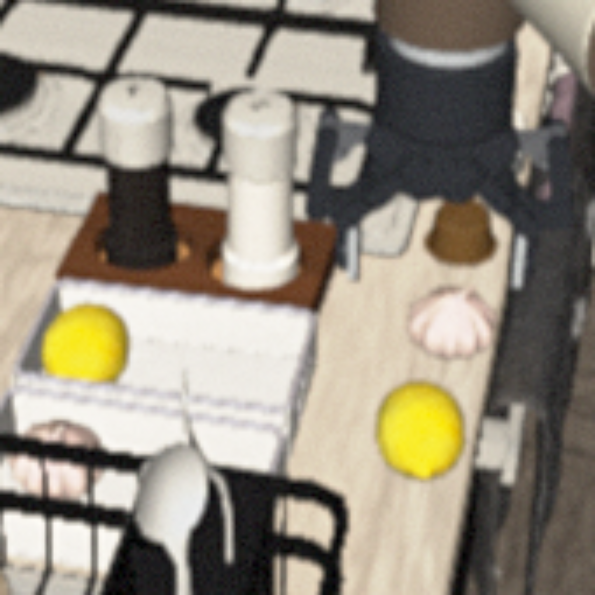

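Both mills stand in the wells. The lemon centre at (273,320) matches the prediction (272,320), and the fingers straddle it in x. I'll check the fingertip height and the oven-rail bracket.

Run:
```python
from h import *
S=imaging.get_image("side");T=imaging.get_image("top")
for dz in(-12,20,30,40):print(dz,[proj(S,np.array([419.8,70.7,124.5+dz])+s*48*np.array([-.991,-.137,0])) for s in(1,-1)],"obs (232,348),(229.4,300.6)")
for z in(0,-40,-80,-120):print(z,ray(T,(289,303),z)[:2].round(),ray(S,(275.7,342.9),z)[:2].round())
```

```text
-12 [array([243.4, 345.7]), array([241.1, 298.9])] obs (232,348),(229.4,300.6)
20 [array([231.2, 346.9]), array([229. , 299.2])] obs (232,348),(229.4,300.6)
30 [array([227.3, 347.3]), array([225.1, 299.3])] obs (232,348),(229.4,300.6)
40 [array([223.4, 347.6]), array([221.2, 299.5])] obs (232,348),(229.4,300.6)
0 [ 374. -170.] [373.  41.]
-40 [ 375. -172.] [375.  -1.]
-80 [ 377. -173.] [377. -44.]
-120 [ 379. -175.] [380. -86.]
```

Request:
apply_moves([
  {"hand":1,"delta_pos":[1,-2,30],"yaw":0},
  {"hand":1,"delta_pos":[1,-2,60],"yaw":0},
  {"hand":1,"delta_pos":[1,-2,85],"yaw":0},
  {"hand":1,"delta_pos":[1,-2,105],"yaw":0},
  {"hand":1,"delta_pos":[1,-2,118],"yaw":0},
  {"hand":1,"delta_pos":[1,-2,124],"yaw":0},
  {"hand":1,"delta_pos":[1,-2,124],"yaw":0},
])

```text
clock: 16.93
position: [421.5, 69.7, -0.2]
ee_rot: [0.754, -0.656, -0.0, 0.001]
contact_force: [-1.0, 0.4, -0.3]
gripper_width: 85.1
grasp_force: 0.0
```

Request:
apply_moves([
  {"hand":0.1,"delta_pos":[0,0,0],"yaw":0},
  {"hand":0.1,"delta_pos":[0,0,0],"yaw":0},
  {"hand":0.1,"delta_pos":[0,0,0],"yaw":0},
  {"hand":0.1,"delta_pos":[0,0,0],"yaw":0},
  {"hand":0.1,"delta_pos":[0,0,0],"yaw":0},
  {"hand":0.1,"delta_pos":[0,0,0],"yaw":0},
])

```text
clock: 17.43
position: [423.1, 70.6, 2.6]
ee_rot: [0.755, -0.656, 0.001, -0.001]
contact_force: [-1.7, -0.2, 7.5]
gripper_width: 51.9
grasp_force: 61.1
```

Run:
```python
from h import *
go(421.5,70,0)
# bin edges in top view: sample grey profile along lines
T=imaging.get_image("top");g=cv2.GaussianBlur(cv2.cvtColor(T["pixels"],cv2.COLOR_RGB2GRAY),(3,3),0)
for r in(205,215):print(r,list(zip(range(140,242,2),g[r,140:242:2].tolist())))
for c in(165,207,222):print(c,list(zip(range(150,238,2),g[150:238:2,c].tolist())))
```

```text
pos [423.1  70.6   2.6] ytool [-0.99  -0.139 -0.003] ang -3.002 w 51.9 delta [0.3, 1.7, 2.6]
205 [(140, 138), (142, 139), (144, 118), (146, 85), (148, 97), (150, 162), (152, 185), (154, 186), (156, 185), (158, 185), (160, 186), (162, 186), (164, 186), (166, 188), (168, 187), (170, 186), (172, 186), (174, 186), (176, 186), (178, 184), (180, 185), (182, 184), (184, 168), (186, 116), (188, 96), (190, 134), (192, 131), (194, 102), (196, 154), (198, 184), (200, 186), (202, 186), (204, 186), (206, 186), (208, 187), (210, 186), (212, 188), (214, 188), (216, 187), (218, 186), (220, 185), (222, 185), (224, 185), (226, 185), (228, 185), (230, 185), (232, 174), (234, 127), (236, 130), (238, 160), (240, 160)]
215 [(140, 143), (142, 136), (144, 98), (146, 83), (148, 120), (150, 176), (152, 184), (154, 184), (156, 184), (158, 184), (160, 186), (162, 187), (164, 186), (166, 185), (168, 185), (170, 185), (172, 186), (174, 186), (176, 185), (178, 185), (180, 186), (182, 185), (184, 155), (186, 101), (188, 104), (190, 147), (192, 120), (194, 103), (196, 166), (198, 184), (200, 185), (202, 185), (204, 
[... 1112 characters left out ...]
(210, 186), (212, 185), (214, 187), (216, 187), (218, 187), (220, 186), (222, 187), (224, 186), (226, 182), (228, 161), (230, 138), (232, 139), (234, 163), (236, 168)]
222 [(150, 157), (152, 161), (154, 153), (156, 125), (158, 100), (160, 102), (162, 111), (164, 111), (166, 116), (168, 117), (170, 114), (172, 113), (174, 110), (176, 105), (178, 105), (180, 145), (182, 183), (184, 188), (186, 186), (188, 187), (190, 187), (192, 188), (194, 187), (196, 186), (198, 185), (200, 186), (202, 186), (204, 186), (206, 185), (208, 186), (210, 187), (212, 186), (214, 185), (216, 185), (218, 186), (220, 186), (222, 187), (224, 187), (226, 185), (228, 162), (230, 125), (232, 125), (234, 162), (236, 167)]
```

Run:
```python
from h import *
T=imaging.get_image("top")
f=lambda r,c,z:ray(T,(r,c),z)[:2].round(1)
print("lemon L inner",f(210,196,3),"R inner",f(210,232.7,42),"near inner",f(228,214,42),"near outer0",f(233.5,214,0),"far outer",f(156,214,42))
print("garlic L inner",f(210,149,3),"R inner",f(210,184.5,42),"far outer",f(156,170,42))
```

```text
lemon L inner [555.3  83.5] R inner [547.7  -7.8] near inner [505.7  33.1] near outer0 [500.  39.] far outer [676.6  40.2]
garlic L inner [554.3 194.9] R inner [546.7 102.1] far outer [675.6 143.3]
```

Request:
apply_moves([
  {"hand":0.1,"delta_pos":[0,0,-20],"yaw":0},
  {"hand":0.1,"delta_pos":[0,0,-50],"yaw":0},
  {"hand":0.1,"delta_pos":[0,0,-75],"yaw":0},
  {"hand":0.1,"delta_pos":[0,0,-85],"yaw":0},
  {"hand":0.1,"delta_pos":[0,0,-85],"yaw":0},
  {"hand":0.1,"delta_pos":[0,0,-85],"yaw":0},
])

```text
clock: 18.03
position: [422.2, 70.3, 86.6]
ee_rot: [0.754, -0.656, 0.0, -0.001]
contact_force: [0.5, 0.0, -1.8]
gripper_width: 51.4
grasp_force: 63.6
```

Request:
apply_moves([
  {"hand":0.1,"delta_pos":[8,-20,0],"yaw":0},
  {"hand":0.1,"delta_pos":[18,-45,0],"yaw":0.05},
  {"hand":0.1,"delta_pos":[30,-75,0],"yaw":0.1},
  {"hand":0.1,"delta_pos":[40,-102,0],"yaw":0.139},
  {"hand":0.1,"delta_pos":[47,-120,0],"yaw":0.139},
  {"hand":0.1,"delta_pos":[50,-128,5],"yaw":0.139},
  {"hand":0.1,"delta_pos":[50,-128,20],"yaw":0.139},
  {"hand":0.1,"delta_pos":[50,-128,25],"yaw":0.139},
  {"hand":0.1,"delta_pos":[50,-128,25],"yaw":0.139},
])

```text
clock: 18.78
position: [553.0, 37.6, 57.9]
ee_rot: [-0.707, 0.707, 0.002, -0.003]
contact_force: [-1.3, -0.6, -1.9]
gripper_width: 51.3
grasp_force: 63.6
```

Run:
```python
from h import *
go(556,38,8)
S=imaging.get_image("side");T=imaging.get_image("top")
for n,im in(("top",T),("side",S)):
    hsv=cv2.cvtColor(im["pixels"],cv2.COLOR_RGB2HSV);m=cv2.inRange(hsv,(22,150,80),(35,255,255))
    k,l,st,c=cv2.connectedComponentsWithStats(m)
    print(n,[(c[i][::-1].round(1),st[i][:4].tolist(),int(st[i,4])) for i in range(1,k) if st[i,4]>40],proj(im,(556,38,28+59)),proj(im,(647,46,31)))
a=S["pixels"][150:320,190:350,::-1];b=T["pixels"][120:290,130:290,::-1]
cv2.imwrite("pics/e1.png",np.hstack([cv2.resize(a,(400,425)),cv2.resize(b,(400,425))]))
```

```text
pos [553.   37.6  57.9] ytool [-1.     0.001  0.007] ang 3.141 w 51.3 delta [-0.4, -3.3, 49.9]
top [(array([169. , 219.4]), [213, 160, 15, 20], 196), (array([203.4, 218.3]), [213, 195, 14, 18], 158)] [201.7 209.7] [169.5 211.7]
side [(array([234.6, 263. ]), [252, 221, 23, 27], 489), (array([248.1, 224. ]), [212, 237, 24, 22], 414)] [233.2 261.9] [249.3 222.4]
```

View pics/e1.png

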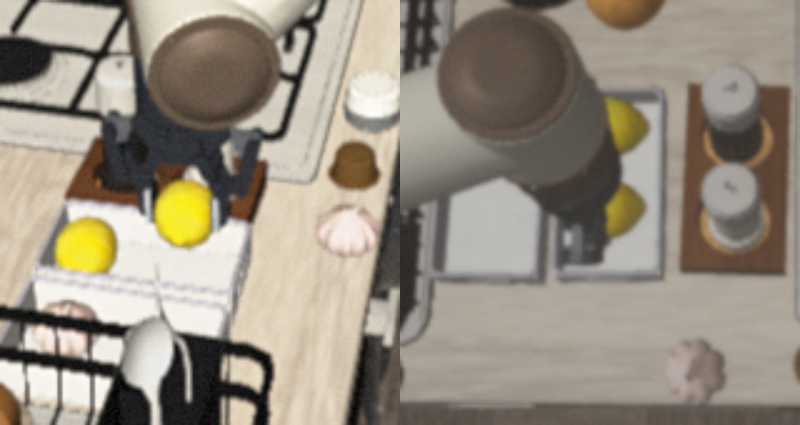

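The side view shows the lemon held over the bin's near half, clear of the stored lemon, at (235,263) against a prediction of (233,262). The top view shows its right tip inside the rim. I'm lowering it.

Request:
apply_moves([
  {"hand":0.1,"delta_pos":[0,-3,10],"yaw":0},
  {"hand":0.1,"delta_pos":[0,-3,20],"yaw":0},
  {"hand":0.1,"delta_pos":[0,-3,30],"yaw":0},
  {"hand":0.1,"delta_pos":[0,-3,38],"yaw":0},
  {"hand":0.1,"delta_pos":[0,-3,44],"yaw":0},
  {"hand":0.1,"delta_pos":[0,-3,48],"yaw":0},
  {"hand":0.1,"delta_pos":[0,-3,48],"yaw":0},
  {"hand":0.1,"delta_pos":[0,-3,48],"yaw":0},
])

```text
clock: 19.55
position: [558.9, 38.3, 12.7]
ee_rot: [0.707, -0.707, -0.0, 0.0]
contact_force: [1.0, 0.2, -1.5]
gripper_width: 51.8
grasp_force: 63.6
```

Request:
apply_moves([
  {"hand":0.1,"delta_pos":[0,2,3],"yaw":0},
  {"hand":0.1,"delta_pos":[0,2,5],"yaw":0},
  {"hand":0.1,"delta_pos":[0,2,5],"yaw":0},
  {"hand":0.1,"delta_pos":[0,2,5],"yaw":0},
])

```text
clock: 19.88
position: [556.9, 38.3, 8.0]
ee_rot: [0.707, -0.707, 0.0, -0.0]
contact_force: [0.2, -0.0, -0.9]
gripper_width: 51.8
grasp_force: 63.6
```

Request:
apply_moves([
  {"hand":0.3,"delta_pos":[0,0,0],"yaw":0},
  {"hand":0.45,"delta_pos":[0,0,0],"yaw":0},
  {"hand":0.45,"delta_pos":[0,0,0],"yaw":0},
  {"hand":0.45,"delta_pos":[0,0,0],"yaw":0},
  {"hand":0.45,"delta_pos":[0,0,0],"yaw":0},
  {"hand":0.45,"delta_pos":[0,0,-8],"yaw":0},
  {"hand":0.45,"delta_pos":[0,0,-20],"yaw":0},
  {"hand":0.45,"delta_pos":[0,0,-40],"yaw":0},
  {"hand":0.45,"delta_pos":[0,0,-70],"yaw":0},
  {"hand":0.8,"delta_pos":[0,0,-90],"yaw":0},
  {"hand":1,"delta_pos":[0,0,-90],"yaw":0},
  {"hand":1,"delta_pos":[0,0,-90],"yaw":0},
])

```text
clock: 20.88
position: [557.8, 38.7, 99.9]
ee_rot: [0.707, -0.707, 0.001, -0.002]
contact_force: [0.7, -1.1, -0.1]
gripper_width: 85.5
grasp_force: 0.0
```

Run:
```python
from h import *
go(419,-45,97)
S=imaging.get_image("side");T=imaging.get_image("top")
for n,im in(("top",T),("side",S)):
    hsv=cv2.cvtColor(im["pixels"],cv2.COLOR_RGB2HSV);m=cv2.inRange(hsv,(22,150,80),(35,255,255))
    k,l,st,c=cv2.connectedComponentsWithStats(m)
    print(n,[(c[i][::-1].round(1),st[i][:4].tolist(),ray(im,c[i][::-1],31).round()) for i in range(1,k) if st[i,4]>40])
    # garlic: pinkish blob
    a=im["pixels"].astype(int);d=((a[...,0]-a[...,1]>12)&(a[...,2]>110)).astype(np.uint8)
    d=cv2.morphologyEx(d,cv2.MORPH_CLOSE,np.ones((5,5)))
    k,l,st,c=cv2.connectedComponentsWithStats(d)
    print([(st[i].tolist(),ray(im,(st[i,1]+st[i,3]/2,st[i,0]+st[i,2]/2),27)[:2].round()) for i in range(1,k) if 150<st[i,4]<1500])
    for f in(nets.find_in,nets.pinpoint):print("net",[(np.round(q["location"],1).tolist(),round(q["score"],2),ray(im,q["location"],27 if f is nets.find_in else 0)[:2].round()) for q in f(n,"garlic")][:2])
```

```text
pos [557.8  38.7  99.9] ytool [-1.    -0.    -0.004] ang -3.142 w 85.5 delta [83.7, 138.8, 2.2]
top [(array([168.8, 218.5]), [211, 160, 17, 20], array([649.,  30.,  31.])), (array([206.8, 216.6]), [208, 197, 21, 21], array([557.,  31.,  31.]))]
[([236, 256, 20, 25, 357], array([417., -40.]))]
net [([264.9, 248.7], 0.66, array([425., -46.]))]
net [([267.5, 247.6], 0.65, array([421., -42.]))]
side [(array([248.1, 224. ]), [212, 237, 24, 22], array([645.,  41.,  31.])), (array([252.3, 262.8]), [251, 241, 23, 23], array([555.,  37.,  31.]))]
[([390, 4, 25, 25, 151], array([  306., -1795.])), ([156, 62, 80, 92, 1018], array([ 949., -632.])), ([241, 67, 32, 12, 180], array([ 823., -967.])), ([0, 215, 63, 72, 524], array([1069.,  139.])), ([135, 225, 22, 28, 310], array([833.,  44.])), ([154, 273, 38, 15, 325], array([721., 161.])), ([202, 280, 28, 13, 223], array([627., 158.])), ([127, 287, 60, 14, 362], array([739., 205.])), ([279, 352, 24, 68, 439], array([426., 362.])), ([297, 358, 23, 62, 449], array([395., 362.]))]
net [([241.2, 328.2], 0.97, array([418., -37.]))]
net [([247.7, 327.7], 0.93, array([419., -46.]))]
```

The lemon rests in the near half at (556,37), and the stored one is unmoved. Next is the garlic at about (419,-44).

Request:
apply_moves([
  {"hand":1,"delta_pos":[5,25,0],"yaw":0},
  {"hand":1,"delta_pos":[15,55,0],"yaw":0},
  {"hand":1,"delta_pos":[35,85,0],"yaw":0},
  {"hand":1,"delta_pos":[60,115,0],"yaw":0},
  {"hand":1,"delta_pos":[78,133,0],"yaw":0},
  {"hand":1,"delta_pos":[83,139,10],"yaw":0},
  {"hand":1,"delta_pos":[83,139,30],"yaw":0},
  {"hand":1,"delta_pos":[83,139,40],"yaw":0},
  {"hand":1,"delta_pos":[83,139,40],"yaw":0},
])

```text
clock: 21.93
position: [415.9, -45.3, 55.9]
ee_rot: [-0.707, 0.707, 0.001, -0.002]
contact_force: [-0.4, 0.3, 1.3]
gripper_width: 85.0
grasp_force: 0.0
```

Run:
```python
from h import *
go(419,-44,-2)
```

```text
pos [415.9 -45.3  55.9] ytool [-1.     0.001  0.005] ang 3.141 w 85.0 delta [-1.4, -3.4, 57.9]
```

Request:
apply_moves([
  {"hand":1,"delta_pos":[-1,-2,15],"yaw":0},
  {"hand":1,"delta_pos":[-1,-2,30],"yaw":0},
  {"hand":1,"delta_pos":[-1,-2,45],"yaw":0},
  {"hand":1,"delta_pos":[-1,-2,54],"yaw":0},
  {"hand":1,"delta_pos":[-1,-2,57],"yaw":0},
  {"hand":1,"delta_pos":[-1,-2,57],"yaw":0},
])

```text
clock: 22.43
position: [419.8, -43.7, 0.5]
ee_rot: [0.707, -0.707, -0.0, 0.001]
contact_force: [-0.5, 0.3, -0.3]
gripper_width: 85.2
grasp_force: 0.0
```

Request:
apply_moves([
  {"hand":0.15,"delta_pos":[0,0,0],"yaw":0},
  {"hand":0.15,"delta_pos":[0,0,0],"yaw":0},
  {"hand":0.15,"delta_pos":[0,0,0],"yaw":0},
  {"hand":0.15,"delta_pos":[0,0,0],"yaw":0},
  {"hand":0.15,"delta_pos":[0,0,0],"yaw":0},
  {"hand":0.15,"delta_pos":[0,0,0],"yaw":0},
])

```text
clock: 22.93
position: [420.5, -43.5, 2.5]
ee_rot: [0.707, -0.707, 0.001, -0.001]
contact_force: [-3.1, 1.4, 10.0]
gripper_width: 53.0
grasp_force: 60.7
```

Request:
apply_moves([
  {"hand":0.15,"delta_pos":[0,0,-20],"yaw":0},
  {"hand":0.15,"delta_pos":[0,0,-50],"yaw":0},
  {"hand":0.15,"delta_pos":[0,0,-80],"yaw":0},
  {"hand":0.15,"delta_pos":[-10,-5,-90],"yaw":0},
  {"hand":0.15,"delta_pos":[-35,-20,-90],"yaw":-0.1},
  {"hand":0.15,"delta_pos":[-65,-38,-90],"yaw":-0.2},
  {"hand":0.15,"delta_pos":[-95,-58,-90],"yaw":-0.3},
  {"hand":0.15,"delta_pos":[-125,-80,-90],"yaw":-0.42},
  {"hand":0.15,"delta_pos":[-155,-102,-90],"yaw":-0.54},
  {"hand":0.15,"delta_pos":[-178,-120,-90],"yaw":-0.66},
  {"hand":0.15,"delta_pos":[-190,-130,-90],"yaw":-0.75},
  {"hand":0.15,"delta_pos":[-191,-131,-90],"yaw":-0.785},
])

```text
clock: 23.93
position: [553.2, 150.2, 91.3]
ee_rot: [0.925, -0.38, 0.001, -0.001]
contact_force: [0.7, -0.5, -0.3]
gripper_width: 53.4
grasp_force: 63.3
```

Run:
```python
from h import *
go(551,148,60)
S=imaging.get_image("side");T=imaging.get_image("top")
a=S["pixels"][200:340,190:330,::-1];b=T["pixels"][140:280,120:260,::-1]
cv2.imwrite("pics/f1.png",np.hstack([cv2.resize(a,(400,400)),cv2.resize(b,(400,400))]))
p=read_state()["position"];print(proj(S,p+[0,0,27]),proj(T,p+[0,0,27]),"target",proj(S,(551,148,30)))
```

```text
pos [553.2 150.2  91.3] ytool [-0.703 -0.711 -0.003] ang -2.35 w 53.4 delta [-0.1, 3.2, 31.3]
[255.7 250.8] [200.1 155.3] target [287.5 252.2]
```

View pics/f1.png

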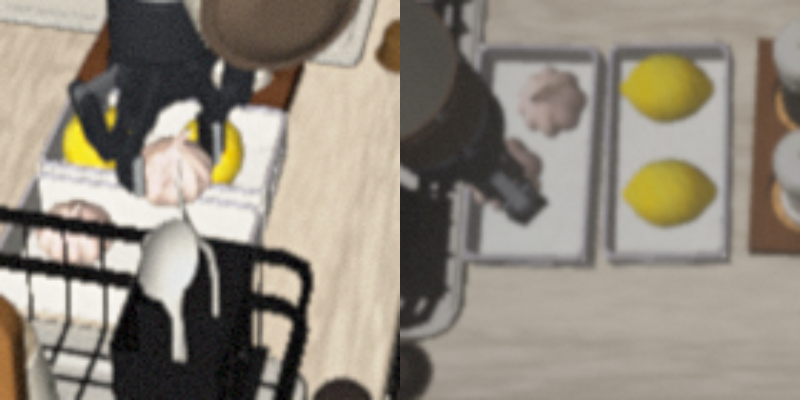

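The top view shows both lemons lying in their bin and the garlic held over the garlic bin's near half, with the stored bulb undisturbed. I'll check clearance to the rack and basket.

Run:
```python
from h import *
S=imaging.get_image("side");T=imaging.get_image("top")
for z in(40,60,80,100,120):print(z,"basket",ray(T,(209,137),z)[:2].round(),ray(S,(283.6,279.3),z)[:2].round(),"rail",ray(T,(180,135),z)[:2].round())
```

```text
40 basket [548. 211.] [496. 135.] rail [617. 221.]
60 basket [544. 205.] [492. 155.] rail [611. 214.]
80 basket [540. 198.] [488. 175.] rail [606. 208.]
100 basket [535. 191.] [483. 195.] rail [600. 201.]
120 basket [531. 185.] [479. 214.] rail [594. 194.]
```

The cutlery basket's side is at y≈193 with its top at about 100 mm, so a diagonal hand would come too close. I'll turn the fingers back along x and place the bulb at y≈138.

Request:
apply_moves([
  {"hand":0.15,"delta_pos":[7,10,0],"yaw":0.12},
  {"hand":0.15,"delta_pos":[7,10,0],"yaw":0.24},
  {"hand":0.15,"delta_pos":[7,10,0],"yaw":0.36},
  {"hand":0.15,"delta_pos":[7,10,0],"yaw":0.48},
  {"hand":0.15,"delta_pos":[7,10,0],"yaw":0.6},
  {"hand":0.15,"delta_pos":[7,10,10],"yaw":0.72},
  {"hand":0.15,"delta_pos":[7,10,20],"yaw":0.785},
  {"hand":0.15,"delta_pos":[7,10,30],"yaw":0.785},
  {"hand":0.15,"delta_pos":[7,10,30],"yaw":0.785},
  {"hand":0.15,"delta_pos":[7,10,30],"yaw":0.785},
])

```text
clock: 24.97
position: [548.3, 134.7, 60.6]
ee_rot: [0.707, -0.707, -0.0, 0.001]
contact_force: [1.0, 0.6, -0.5]
gripper_width: 53.0
grasp_force: 63.3
```

Run:
```python
from h import *
go(552,138,9)
```

```text
pos [548.3 134.7  60.6] ytool [-1.    -0.001  0.001] ang -3.141 w 53.0 delta [-3.3, -3.8, 51.6]
```

Request:
apply_moves([
  {"hand":0.15,"delta_pos":[-2,-2,10],"yaw":0},
  {"hand":0.15,"delta_pos":[-2,-2,20],"yaw":0},
  {"hand":0.15,"delta_pos":[-2,-2,25],"yaw":0},
  {"hand":0.15,"delta_pos":[-2,-2,25],"yaw":0},
])

```text
clock: 25.3
position: [549.6, 136.8, 34.1]
ee_rot: [-0.707, 0.707, 0.001, -0.002]
contact_force: [-0.7, -0.1, -0.2]
gripper_width: 53.1
grasp_force: 63.3
```

Run:
```python
from h import *
for i in range(4):
    imaging.get_image("top");go(552,138,8)
```

```text
pos [550.2 137.   34.8] ytool [-1.    -0.     0.002] ang -3.141 w 53.1 delta [-1.0, -1.9, 26.8]
pos [550.6 137.2  35.5] ytool [-1.    -0.     0.001] ang -3.141 w 52.9 delta [-0.8, -1.4, 27.5]
pos [550.9 137.4  35.8] ytool [-1. -0.  0.] ang -3.141 w 53.1 delta [-0.7, -1.1, 27.8]
pos [551.  137.5  36.1] ytool [-1. -0. -0.] ang -3.141 w 52.9 delta [-0.5, -0.9, 28.1]
```

Request:
apply_moves([
  {"hand":0.15,"delta_pos":[0,-1,7],"yaw":0},
  {"hand":0.15,"delta_pos":[0,-1,14],"yaw":0},
  {"hand":0.15,"delta_pos":[0,-1,20],"yaw":0},
  {"hand":0.15,"delta_pos":[0,-1,25],"yaw":0},
  {"hand":0.15,"delta_pos":[0,-1,28],"yaw":0},
  {"hand":0.15,"delta_pos":[0,-1,28],"yaw":0},
  {"hand":0.15,"delta_pos":[0,-1,28],"yaw":0},
])

```text
clock: 26.08
position: [551.7, 137.3, 7.6]
ee_rot: [0.707, -0.707, -0.0, 0.0]
contact_force: [-0.5, 0.1, -0.8]
gripper_width: 52.9
grasp_force: 63.3
```

Request:
apply_moves([
  {"hand":0.3,"delta_pos":[0,0,1],"yaw":0},
  {"hand":0.38,"delta_pos":[0,0,1],"yaw":0},
  {"hand":0.42,"delta_pos":[0,0,1],"yaw":0},
  {"hand":0.42,"delta_pos":[0,0,1],"yaw":0},
  {"hand":0.42,"delta_pos":[0,0,1],"yaw":0},
  {"hand":0.42,"delta_pos":[0,0,-8],"yaw":0},
  {"hand":0.42,"delta_pos":[0,0,-20],"yaw":0},
  {"hand":0.42,"delta_pos":[0,0,-40],"yaw":0},
  {"hand":0.42,"delta_pos":[0,0,-70],"yaw":0},
  {"hand":0.42,"delta_pos":[0,0,-100],"yaw":0},
  {"hand":0.42,"delta_pos":[0,0,-110],"yaw":0},
  {"hand":0.42,"delta_pos":[0,0,-110],"yaw":0},
])

```text
clock: 27.08
position: [553.9, 138.3, 122.2]
ee_rot: [0.707, -0.707, 0.001, -0.004]
contact_force: [-0.2, 0.6, -1.6]
gripper_width: 60.9
grasp_force: 0.0
```

Request:
apply_moves([
  {"hand":0.5,"delta_pos":[10,40,0],"yaw":0},
  {"hand":0.5,"delta_pos":[30,80,0],"yaw":0},
  {"hand":0.5,"delta_pos":[60,110,0],"yaw":0},
  {"hand":0.5,"delta_pos":[100,120,0],"yaw":0},
  {"hand":0.5,"delta_pos":[140,120,0],"yaw":0},
  {"hand":0.5,"delta_pos":[180,120,0],"yaw":0},
  {"hand":0.5,"delta_pos":[220,120,0],"yaw":0},
  {"hand":0.5,"delta_pos":[260,120,0],"yaw":0},
  {"hand":0.5,"delta_pos":[300,120,0],"yaw":0},
  {"hand":0.5,"delta_pos":[340,120,0],"yaw":0},
  {"hand":0.5,"delta_pos":[340,120,0],"yaw":0},
  {"hand":0.5,"delta_pos":[340,120,0],"yaw":0},
])

```text
clock: 28.08
position: [430.4, -204.4, 116.7]
ee_rot: [-0.705, 0.709, 0.001, -0.001]
contact_force: [-0.5, 0.5, -0.4]
gripper_width: 64.3
grasp_force: 0.0
```

Run:
```python
from h import *
go(0,0,0)
S=imaging.get_image("side");T=imaging.get_image("top")
a=S["pixels"][150:320,190:360,::-1];b=T["pixels"][130:300,120:290,::-1]
cv2.imwrite("pics/g1.png",np.hstack([cv2.resize(a,(400,400)),cv2.resize(b,(400,400))]))
```

```text
pos [ 430.4 -204.4  116.7] ytool [-1.     0.005  0.003] ang 3.136 w 64.3 delta [-202.1, 431.1, 117.9]
```

View pics/g1.png

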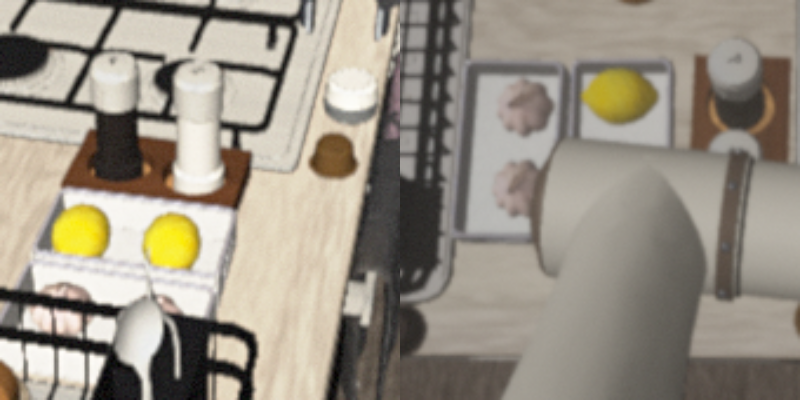

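The picture shows both mills upright in the wells, two lemons in the lemon bin and two garlic bulbs in the garlic bin. The front row holds only the two pots that belong there, and the hand is clear of everything. Handing in.

```bash
python3 -c "
from h import *
print(read_state()['joint_vel']); print(workorder.job_done())"
```

```text
[ 0.03238099 -0.01156239 -0.0005675   0.00380459  0.0013066   0.00154053]
the job is handed in; nothing more can be done
None
```

The job is handed in: the last picture showed both mills upright in the stand, the lemon and garlic each in the near half of its own bin, and the stored lemon and garlic still in place; the hand-in returned no verdict.

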